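# Pile up the petri dishes and hold the sprung incubator hatch just below its balance point

### The job

Make one straight pile of petri dishes on the round metal transfer plate: the cream dish squarely on the pale dish that already stands there, and the pink dish squarely on top, and let go of them. Then take the incubator's sprung hatch by its bar handle, raise it past its balance point (into the red part of the indicator beside it) without letting it fly up to its stop, bring it back and finish while still holding it still just below the balance point, with its yellow pin in the green part, so that a colleague can slide the pile in and the hatch would drop shut by itself if you let go. Leave the pile square and the other things on the bench where they are.

Things in the scene. Friction and masses are not known exactly. Their poses are not given: they have to be found in the camera images.
- petri_pale: Petri dish with pale grey-white filling, 60 mm across and 13 mm high with its lid (lid fixed), loose, some 20 g; it already stands in the middle of the transfer plate. Origin: centre of its underside; z up.
- petri_cream: Petri dish with cream-beige filling, same size (60 mm across, dishes pile 13.2 mm apart), loose, lying on the bench in front of the incubator; it has swapped places with the pink dish in some starts. Origin: centre of its underside; z up. Can be gripped from above across its 60 mm diameter.
- petri_pink: Petri dish with pink filling, same size, loose, lying on the bench in front of the incubator. Origin: centre of its underside; z up.
- transfer_plate: Round aluminium transfer plate lying fixed on the bench right of the incubator, 90 mm across, 5 mm thick. Origin: centre of its underside.
- incubator: Small white bench incubator, fixed: open-topped cabinet 130 mm deep (x), 160 mm wide (y), rim 100 mm high, with a grey hatch on top. Origin: centre of its underside; its own -x axis points out of its front towards the robot, z up. Upright quadrant on its right-hand (-y) side, 91 mm from its middle and of 100 mm radius about the hinge: grey to 0.70 rad, green 0.70 to 0.88 rad, red above 0.91 rad.
- hatch (a joint): Angle of the sprung hatch in rad: 0 shut (at the start), grows as its front edge is raised, 1.35 is the stop. Its springs carry part of its weight: below the balance point at 0.90 rad it falls shut by itself (about 1.8 N at the handle when shut, some 0.4 N at 0.80 rad), above it it springs open to the stop. The hinge has hardly any friction. A yellow pin on its right-hand edge moves along the quadrant.
- hatch_hinge (a point): Middle of the hinge line (fixed), along the incubator's y axis at its rear top edge: 65 mm behind the incubator's origin and 105 mm above the bench.
- hatch_handle (a point): Middle of the hatch's handle: a round steel bar, 12 mm thick, parallel to the hinge, 100 mm free between its two arms, 40 mm in front of the hatch's front edge. 175 mm from the hinge line and 106 mm above the bench when shut; it moves on a circle about the hinge line. It can be pinched from above and turns between the fingers as the hatch swings.
- amber_bottle: Bystander: brown bottle with black cap, 63 mm across, 132 mm high, right rear. Origin: centre of its underside.
- stain_bottle: Bystander: small white bottle with red cap, 37 mm across, 82 mm high, right rear. Origin: centre of its underside.
- tip_box: Bystander: blue pipette tip box, 86 x 123 x 80 mm, left. Origin: centre of its underside.
- label_roll: Bystander: roll of white labels, 67 mm across, 31 mm high, right front. Origin: centre of its underside.
- timer: Bystander: white bench timer, 56 x 66 x 18 mm, left front. Origin: centre of its underside.
Not all that is in view belongs to the job. What is shaped like the petri_cream but purple is not meant.

How it is judged:
By the outcome, as a careful person would: the job done as asked, in the order asked, and still so for the second after the job is handed in, while the arm keeps its last pose, push and grip.
It also fails if it takes over 64 s, if anything falls off the work surface, if the arm or the gripper's body presses on something with over 40 N, if the wrist force passes 120 N, or if a joint passes its speed limit or range.

### The arm

A 7-joint arm with a two-finger parallel gripper is mounted at the origin on a cart in front of the work surface, level with it; the furniture and walls round the work are solid. World frame = base frame: x ahead of the robot, y to its left, z up, the work surface at z = 0. Lengths are in m, angles in rad, forces in N, time in s.
With the tool pointing down it reaches from about 0.425 to 0.875 m from the base axis. Payload 4.7 kg.
Tool frame: the origin (TCP) lies on the centre line of the jaws, within the pads' length; the fingertips stand 14 mm ahead of it and the grasp point (between the pads) lies 5 mm behind it; z points along the fingers, y is the direction in which the jaws open and shut (so a half turn about z gives the same grasp; the last joint's range is limited). The gripper opens to 87 mm and grips with 3 to 60 N. Pads are 19 mm wide; open, the fingers measure 117 mm over their backs; the gripper's body (75 mm by 190 mm) begins 51 mm behind the grasp point.
Start: joints at [1.138, 0.321, -0.07, 1.45, 0.023, 1.371, -0.057], TCP at [0.281, -0.586, 0.237] pointing down, gripper open.
Joint ranges: [-2.86, 2.86], [-0.3, 2.09], [-1.38, 1.24], [0.06, 2.45], [-1.56, 4.7], [0.09, 2.05], [-2.69, 2.69]. Speed limits (rad/s): [2.57, 2.57, 3.14, 3.14, 3.14, 3.14, 3.14].

### API

Orientations are given as a rotation vector (axis times angle).
In Python, from bench import ctrl gives the robot as it stands. The module is installed in compiled form; this text tells all that it offers.
- The arm moves only by the tool step_arm, never from a script. Its argument "plan" is a list of rows, each a list of 3 entries, a list of its own where there are three numbers: the turn, a rotation vector about the tool's x, y, z in rad, then the shift along the tool's x, y, z in m, then the closure in counts, from 0 (fully open) to 255 (shut). In form: [[[rx, ry, rz], [x, y, z], hand], ...]. A call has exactly 10 rows; each row is the pose to reach, as a shift and turn from the pose commanded when the call began, along the tool's axes at that moment; what a row does not reach only later rows make up. A row lasts 1/8 s, in which the tool goes at most 62.5 mm and 10.7 degrees, less where a joint would pass 70% of its speed; a pose out of reach is approached as far as the arm can. A call with a gripper value outside its range is refused whole. The fingers move at their own pace and stop on an object; "squeeze" is the grip in N (left out, the last holds). Time passes only in rows, so rows that repeat a pose let the fingers close, or fill a call up. It gives the time, the measured TCP pose, the force and the opening at its end, in the units of the state.
- ctrl.get_state(): the state, without advancing time (a new reading comes with each control period).
- ctrl.get_image(name): name is "scene" or "top" or "wrist"; returns the picture (384x512x3 uint8, red, green, blue); there is no depth.
- ctrl.calibration(name): a dict with "fov_y" (degrees; the focal length in pixels is half the picture's height over the tangent of half this angle, whatever the lens; pixels are square), "cx", "cy" (the principal point, pixels), "rvec" (rotation vector, rad) and "tvec" (3), from world to camera coordinates, as OpenCV has them. Camera axes: x right, y down, z forward; pixel columns grow to the right and rows downward; lengths in m; the calibration is good to about 2 mm. A picture is of the moment at which its call begins: read the wrist's pose just before it. calibration takes no time and is no camera call; for the wrist camera it gives the pose at the moment of the call.
- ctrl.close_job(): hands the job in, once; it reports no verdict.
Trained networks look in the newest picture that a camera, given by its name, has taken for a name from the list of things; names that differ only in an ending like _2 or _b are one class to them, and where a whole thing is asked for, a point or a joint stands for the part that bears it (a point fixed in the world has none). Each returns a list of dicts, best first, with "score" (0 to 1); they miss things now and then, are a little off and sometimes report something else, mostly with a low value. They report only what shows in the picture. A call takes as long as a camera call. They do not tell look-alikes from the thing itself.
- ctrl.cut_out(camera, label): "pixels" (384x512 bool, what is visible of it) and "rect" ([left, top, width, height] in pixels, round what is visible of it).
The state is a dict: "time": time; "joint_positions": joint angles; "qd": joint speeds; "joint_torque": joint torques, N m; "position": TCP position; "tool_rot": TCP orientation; "ft_force": force on the tool from outside, world axes, zero at the start; "torque": the same for the moment, N m; "grip_width": opening from 0.0 (shut) to 1.0 (fully open).
Only numpy, scipy, OpenCV 4.12 (cv2) and the standard library are available. Lean on these libraries where they do the work, as an engineer would, in place of code of your own. Each camera call takes 0.05 s, during which the arm holds its last target.

## Working session

There is one attempt and no reset: what is moved stays moved. The work goes in short steps, Python scripts to look and compute and a tool call to move; the robot and the scene stay as the last step left them, time stands still between calls to the robot, and variables do not carry over. Pictures are saved under pics/ and viewed, and the job is handed in when it is done.

Besides the shell and the picture viewer there is one more tool, called after "Call:" as name([rows], argument=value, ...), one row to a line, values as JSON. step_arm: Moves the arm, as the interface text tells. Its arguments: {"type":"object","properties":{"plan":{"type":"array"},"squeeze":{"type":"number"}},"required":["plan"]}

```bash
mkdir -p pics; python3 - <<'E'
from bench import ctrl
import cv2
s=ctrl.get_state(); print(s)
for n in ("scene","top","wrist"):
    im=ctrl.get_image(n); cv2.imwrite(f"pics/{n}0.png",im[:,:,::-1]); print(n,ctrl.calibration(n))
E
```

```text
{'time': 0.0, 'joint_positions': array([ 1.13806764,  0.32181331, -0.07014112,  1.45166548,  0.02261313,
        1.37079692, -0.05693502]), 'qd': array([ 9.56057249e-05, -5.77429484e-04,  2.65969120e-04,  7.17838953e-04,
       -1.06830815e-03, -2.13615363e-03, -9.78328436e-04]), 'joint_torque': array([-8.96834881e-04, -4.91289639e+01, -4.04193560e-01, -3.12528169e+01,
       -6.37866464e-02,  4.37572156e-02,  1.57159648e-04]), 'position': array([ 0.28062715, -0.58571948,  0.23547301]), 'tool_rot': array([-3.06171606e+00, -6.95726976e-01,  8.01047205e-04]), 'ft_force': array([-0.07559212,  0.25052965,  0.62659157]), 'torque': array([-0.06407265,  0.08300059,  0.00422881]), 'grip_width': 1.0036092092572142}
scene {'fov_y': 47.93445691402979, 'cx': 259.73603597334153, 'cy': 190.99546801943677, 'rvec': array([ 1.20408225, -2.21847216,  1.01714084]), 'tvec': array([0.33758358, 0.367844  , 0.8676653 ])}
top {'fov_y': 55.15696402527304, 'cx': 255.53166994037716, 'cy': 190.07132147833752, 'rvec': array([ 2.14643681, -2.19653443,  0.08377322]), 'tvec': array([0.04814327, 0.53758887, 0.99253789])}
wrist {'fov_y': 70.62014892903031, 'cx': 251.15897633219421, 'cy': 192.8890939919294, 'rvec': array([-2.47020906,  1.55525031,  0.20143284]), 'tvec': array([-0.65044298, -0.03157776,  0.38987476])}
```

View pics/scene0.png

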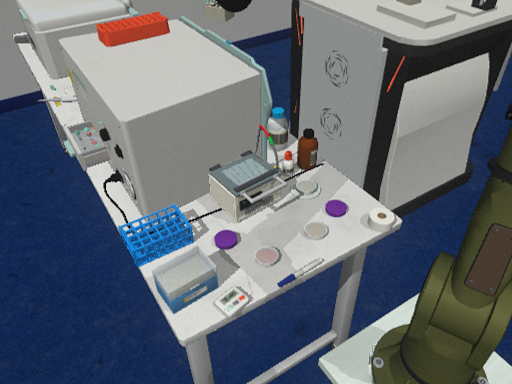

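View pics/top0.png

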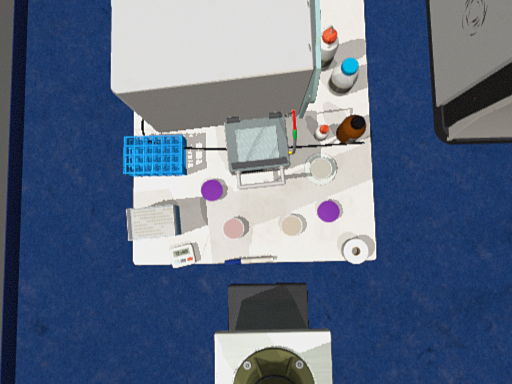

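View pics/wrist0.png

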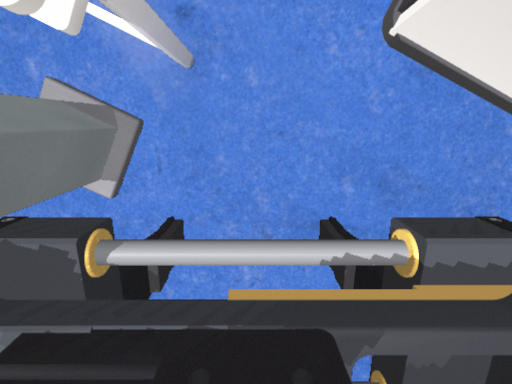

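```bash
cat > h.py <<'E'
from bench import ctrl
import numpy as np, cv2
from scipy.optimize import least_squares
def cam(n):
    c=ctrl.calibration(n); f=192/np.tan(np.radians(c["fov_y"]/2))
    K=np.array([[f,0,c["cx"]],[0,f,c["cy"]],[0,0,1.]]); return K,np.asarray(c["rvec"],float),np.asarray(c["tvec"],float)
def proj(P,C):
    K,r,t=C; return cv2.projectPoints(np.asarray(P,float).reshape(-1,1,3),r,t,K,None)[0].reshape(-1,2)
def ray(uv,C):
    K,r,t=C; R=cv2.Rodrigues(r)[0]; o=-R.T@t; d=R.T@np.linalg.inv(K)@np.array([uv[0],uv[1],1.]); return o,d
def onplane(uv,C,z):
    o,d=ray(uv,C); return o+d*(z-o[2])/d[2]
a=np.linspace(0,2*np.pi,60,endpoint=False)
def cyl(x,y,z0,R,h):
    c=np.c_[x+R*np.cos(a),y+R*np.sin(a)]
    return np.r_[np.c_[c,0*a+z0],np.c_[c,0*a+z0+h]]
def sil(x,y,z0,R,h,C):
    hull=cv2.convexHull(proj(cyl(x,y,z0,R,h),C).astype(np.float32)).reshape(-1,2)
    return hull
def cent(h):
    m=cv2.moments(h.reshape(-1,1,2).astype(np.float32)); return np.array([m["m10"],m["m01"]])/m["m00"], m["m00"]
def fitdisc(mask,C,z0,R,h):
    v,u=np.nonzero(mask); c=np.array([u.mean(),v.mean()])
    p0=onplane(c,C,z0+h)[:2]
    f=lambda p: cent(sil(p[0],p[1],z0,R,h,C))[0]-c
    r=least_squares(f,p0); return r.x, mask.sum(), cent(sil(*r.x,z0,R,h,C))[1]
E
python3 - <<'E'
from h import *
things=dict(petri_pale=(.005,.03,.013),petri_cream=(0,.03,.013),petri_pink=(0,.03,.013),transfer_plate=(0,.045,.005),amber_bottle=(0,.0315,.132),label_roll=(0,.0335,.031),stain_bottle=(0,.0185,.082))
for n in ("top","scene"):
    ctrl.get_image(n); C=cam(n)
    for k,g in things.items():
        for d in ctrl.cut_out(n,k)[:4]:
            p,a1,a2=fitdisc(d["pixels"],C,*g)
            print(n,k,round(d["score"],2),d["rect"],p.round(4),a1,round(a2))
    for k in("incubator","hatch","tip_box","timer"):
        for d in ctrl.cut_out(n,k)[:2]: print(n,k,round(d["score"],2),d["rect"])
print(ctrl.get_state()["time"])
E
```

```text
top petri_pale 0.91 [311.1, 160.0, 21.1, 20.1] [ 0.5943 -0.1476] 376 378
top petri_cream 0.95 [278.5, 213.6, 23.1, 24.2] [ 0.4379 -0.0605] 382 375
top petri_cream 0.72 [202.6, 180.3, 21.3, 20.0] [0.5428 0.1602] 355 370
top petri_cream 0.56 [320.1, 202.9, 17.2, 18.5] [ 0.4749 -0.1645] 347 383
top petri_pink 0.82 [220.0, 218.6, 26.4, 21.7] [0.4335 0.1022] 372 373
top transfer_plate 0.73 [304.7, 151.5, 28.5, 31.6] [ 0.5931 -0.1467] 448 800
top amber_bottle 0.94 [336.5, 115.2, 30.2, 29.7] [ 0.6892 -0.2205] 639 842
top label_roll 0.72 [341.6, 242.2, 25.3, 26.5] [ 0.3655 -0.2307] 513 551
top stain_bottle 0.58 [314.5, 125.2, 13.5, 17.1] [ 0.6893 -0.1471] 197 258
top incubator 0.87 [222.9, 109.3, 73.7, 79.1]
top hatch 0.76 [222.6, 118.8, 67.9, 70.3]
top tip_box 0.95 [128.3, 203.4, 51.9, 36.4]
top timer 0.88 [173.2, 248.1, 22.0, 20.7]
scene petri_pale 0.65 [295.7, 177.7, 22.2, 17.9] [ 0.5995 -0.1464] 249 263
scene petri_cream 0.86 [307.5, 219.9, 21.5, 21.0] [ 0.4399 -0.0583] 364 350
scene petri_cream 0.73 [327.9, 199.5, 21.7, 15.7] [ 0.4799 -0.1634] 260 303
scene petri_cream 0.56 [214.3, 226.8, 23.8, 21.0] [0.5459 0.1592] 389 365
scene petri_cream 0.32 [368.1, 205.4, 23.9, 26.4] [ 0.3732 -0.2365] 455 333
scene petri_pink 0.72 [254.5, 243.0, 23.5, 28.3] [0.4376 0.1035] 390 407
scene petri_pink 0.21 [148.5, 245.0, 66.0, 70.8] [0.4847 0.3065] 2832 464
scene amber_bottle 0.63 [296.1, 127.9, 20.1, 40.9] [ 0.686  -0.2155] 730 882
scene label_roll 0.76 [369.0, 207.7, 24.4, 24.0] [ 0.3676 -0.2278] 533 537
scene stain_bottle 0.49 [282.5, 149.8, 11.2, 28.1] [ 0.6885 -0.1436] 271 318
scene incubator 0.98 [209.7, 130.0, 77.2, 94.0]
scene hatch 0.91 [209.1, 151.5, 75.0, 48.7]
scene hatch 0.19 [295.2, 175.4, 20.6, 20.8]
scene tip_box 0.82 [150.0, 245.6, 68.0, 69.3]
scene timer 0.85 [216.6, 285.6, 31.7, 30.9]
1.35
```

```bash
python3 - <<'E'
import cv2
a=cv2.imread("pics/top0.png")[90:270,110:390]; cv2.imwrite("pics/topz.png",cv2.resize(a,None,fx=2.8,fy=2.8,interpolation=cv2.INTER_CUBIC))
a=cv2.imread("pics/scene0.png")[110:310,150:400]; cv2.imwrite("pics/scz.png",cv2.resize(a,None,fx=3,fy=3,interpolation=cv2.INTER_CUBIC))
E
```

```text
(no output)
```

View pics/topz.png

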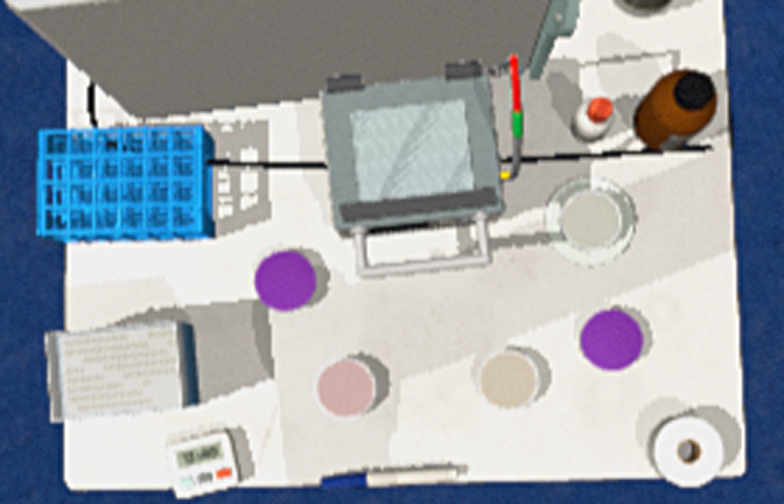

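View pics/scz.png

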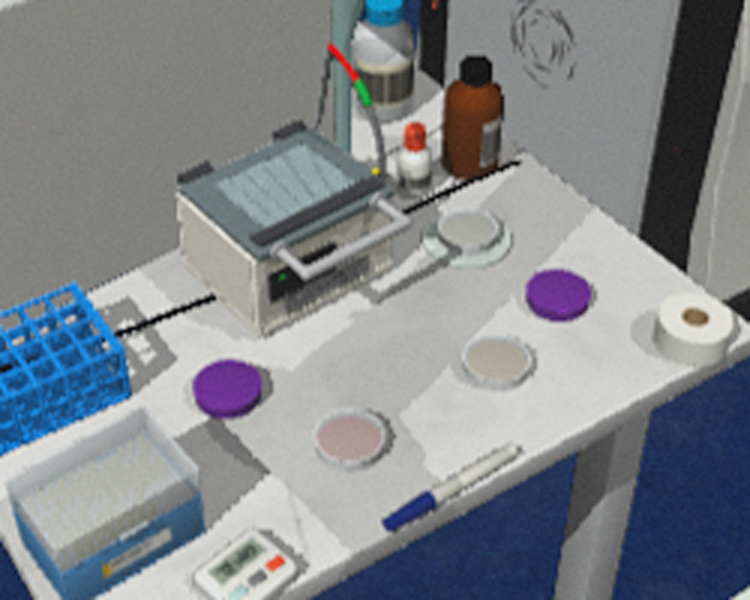

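```bash
python3 - <<'E'
from h import *
T=cam("top");S=cam("scene")
def tz(u,v): return (u/2.8+110,v/2.8+90)
def sz(u,v): return (u/3+150,v/3+110)
obs=[("t",tz(358,273),(-110,54,106)),("t",tz(490,265),(-110,-54,106)),("s",sz(303,273),(-110,54,106)),("s",sz(405,219),(-110,-54,106)),
("t",tz(505,175),(-35,-91,105)),("s",sz(375,171),(-35,-91,105)),("s",sz(266,335),(-65,80,0)),("t",tz(340,236),(-65,80,107)),("t",tz(505,218),(-65,-80,107)),
("s",sz(182,188),(65,80,105)),("t",tz(322,85),(65,80,108))]
def P(p,l):
    c,s=np.cos(p[2]),np.sin(p[2]); l=np.array(l)/1000; return np.array([p[0]+c*l[0]-s*l[1],p[1]+s*l[0]+c*l[1],l[2]])
def f(p): return np.concatenate([proj([P(p,l)],T if k=="t" else S)[0]-np.array(uv) for k,uv,l in obs])
r=least_squares(f,[.65,.02,0],loss="soft_l1"); print(r.x); print(r.fun.reshape(-1,2).round(1))
p=r.x
for n,l in dict(handle=(-110,0,106),hinge=(65,0,105),pin=(-35,-91,105),fr=(-65,-80,0),fl=(-65,80,0),rr=(65,-80,0),hr=(-110,-54,106)).items(): print(n,P(p,l).round(4))
E
```

```text
[0.65136357 0.0279791  0.05866252]
[[ 1.7  0.2]
 [-3.1 -0.4]
 [ 1.9 -0.5]
 [ 0.6  1.5]
 [ 3.4  1.5]
 [ 4.3 -0.5]
 [-1.7  2.5]
 [-3.4 -3.3]
 [ 0.2 -2. ]
 [-1.1 -1.1]
 [-0.8  0.8]]
handle [0.5416 0.0215 0.106 ]
hinge [0.7163 0.0318 0.105 ]
pin [ 0.6218 -0.0649  0.105 ]
fr [ 0.5912 -0.0557  0.    ]
fl [0.5818 0.104  0.    ]
rr [ 0.7209 -0.0481  0.    ]
hr [ 0.5447 -0.0324  0.106 ]
```

```bash
cat >> h.py <<'E'
from scipy.spatial.transform import Rotation as Ro
import json,sys
def down(tdeg): # jaw axis (tool y) at world angle tdeg, pointing down
    f=np.radians(tdeg+90)/2; return Ro.from_rotvec(np.pi*np.array([np.cos(f),np.sin(f),0]))
def rel(p0,R0,p1,R1):
    return (R0.inv()*R1).as_rotvec().round(4), R0.inv().apply(np.array(p1)-np.array(p0)).round(4)
E
python3 - <<'E'
from h import *
s=ctrl.get_state(); R=Ro.from_rotvec(s["tool_rot"]); print(R.as_matrix().round(4)); 
print(rel([.281,-.586,.237],down(-64.4),[.439,-.059,.16],down(29)))
E
```

```text
[[ 9.018e-01  4.321e-01  0.000e+00]
 [ 4.321e-01 -9.018e-01 -2.000e-04]
 [-1.000e-04  1.000e-04 -1.000e+00]]
(array([-0.    ,  0.    , -1.6301]), array([ 0.3702, -0.407 ,  0.077 ]))
```

Call:
step_arm([
  [[0,0,-0.18],[0.041,-0.045,0.008],0],
  [[0,0,-0.36],[0.082,-0.09,0.017],0],
  [[0,0,-0.54],[0.123,-0.136,0.026],0],
  [[0,0,-0.72],[0.165,-0.181,0.034],0],
  [[0,0,-0.9],[0.206,-0.226,0.043],0],
  [[0,0,-1.08],[0.247,-0.271,0.051],0],
  [[0,0,-1.26],[0.288,-0.317,0.06],0],
  [[0,0,-1.44],[0.329,-0.362,0.068],0],
  [[0,0,-1.63],[0.37,-0.407,0.077],0],
  [[0,0,-1.63],[0.37,-0.407,0.077],0],
])

```text
time: 2.6
position: [0.4393, -0.0542, 0.1595]
tool_rot: [-1.581, -2.715, -0.002]
ft_force: [-0.1, -0.2, 0.5]
grip_width: 1.001
```

```bash
python3 - <<'E'
from h import *
s=ctrl.get_state(); print(s["time"],s["position"],Ro.from_rotvec(s["tool_rot"]).as_matrix().round(3).tolist())
C=cam("wrist")
im=ctrl.get_image("wrist"); cv2.imwrite("pics/w1.png",im[:,:,::-1])
for k in("petri_cream","petri_pink"):
  for d in ctrl.cut_out("wrist",k)[:4]:
    p,a1,a2=fitdisc(d["pixels"],C,0,.03,.013); print(k,d["score"],d["rect"],p,a1,a2)
E
```

```text
2.6 [ 0.43934307 -0.0542427   0.15952153] [[-0.493, 0.87, 0.0], [0.87, 0.493, 0.001], [0.001, 0.001, -1.0]]
petri_cream 0.93 [222.7, 163.9, 56.2, 51.7] [ 0.43967262 -0.06137609] 2382 2240.3936099361163
petri_cream 0.84 [411.8, 15.5, 69.1, 68.3] [0.54429933 0.16078283] 3727 3600.408125457907
petri_cream 0.6 [208.6, 264.7, 51.7, 33.9] [ 0.47860796 -0.17077713] 1254 1879.5170107891317
petri_pink 0.94 [294.2, 13.1, 65.3, 69.8] [0.43497375 0.10224684] 3486 3346.068056850534
petri_pink 0.7 [294.2, 272.8, 46.7, 15.7] [ 0.57131695 -0.1222584 ] 488 1890.7493931031786
```

View pics/w1.png

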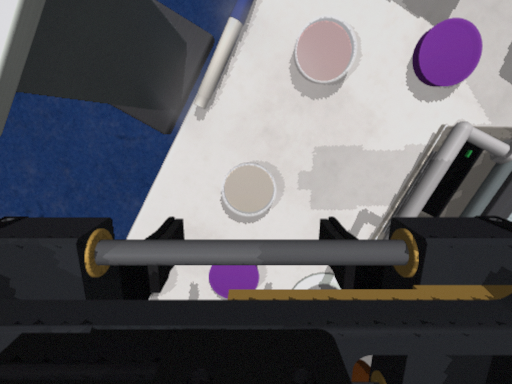

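```bash
python3 - <<'E'
from h import *
s=ctrl.get_state(); print(s["time"],s["position"],s["qd"].round(3))
C=cam("wrist"); ctrl.get_image("wrist")
for k in("petri_cream","petri_pink"):
  for d in ctrl.cut_out("wrist",k)[:1]:
    p,a1,a2=fitdisc(d["pixels"],C,0,.03,.013); print(k,d["score"],d["rect"],p,a1,a2)
E
```

```text
2.75 [ 0.43856053 -0.06015006  0.15967673] [ 0.016 -0.001  0.018  0.002 -0.003 -0.     0.   ]
petri_cream 0.91 [415.5, 7.5, 69.1, 72.2] [0.54423886 0.16071138] 3727 3694.4705598278233
petri_pink 0.84 [296.2, 6.4, 65.1, 71.9] [0.43498568 0.10231648] 3482 3420.1199341234023
```

Call:
step_arm([
  [[0,0,0],[-0.0016,0,0.045],0],
  [[0,0,0],[-0.0016,0,0.09],0],
  [[0,0,0],[-0.0016,0,0.12],0],
  [[0,0,0],[-0.0016,0,0.14],0],
  [[0,0,0],[-0.0016,0,0.14],0],
  [[0,0,0],[-0.0016,0,0.14],0],
  [[0,0,0],[-0.0016,0,0.14],255],
  [[0,0,0],[-0.0016,0,0.14],255],
  [[0,0,0],[-0.0016,0,0.14],255],
  [[0,0,0],[-0.0016,0,0.14],255],
], squeeze=12)

```text
time: 4.15
position: [0.4395, -0.0608, 0.0197]
tool_rot: [1.594, 2.707, -0.0]
ft_force: [-0.2, -0.3, 1.3]
grip_width: 0.662
```

```bash
python3 - <<'E'
from h import *
s=ctrl.get_state(); print(s["time"],s["position"],s["grip_width"]*87,s["ft_force"])
im=ctrl.get_image("wrist"); cv2.imwrite("pics/w2.png",im[:,:,::-1])
E
```

```text
4.15 [ 0.43950967 -0.06077908  0.01974897] 57.635547914688125 [-0.20221178 -0.2822408   1.3353514 ]
```

View pics/w2.png

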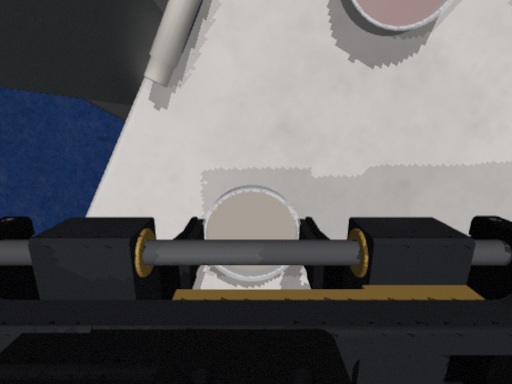

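```bash
python3 - <<'E'
from h import *
s=ctrl.get_state();C=cam("wrist")
R=Ro.from_rotvec(s["tool_rot"])
for c in ([.4395,-.0605],[.4395+.485*.003,-.0605-.875*.003]):
    h=proj(cyl(*c,.0,.03,.013),C); print(h[60:].min(0),h[60:].max(0), h[:60].min(0),h[:60].max(0))
d=ctrl.cut_out("wrist","petri_cream")[0]; print(d["score"],d["rect"])
im=cv2.imread("pics/w2.png"); 
for c,col in (([.4395,-.0605],(0,0,255)),):
    cv2.polylines(im,[proj(cyl(*c,.0,.03,.013),C)[60:].round().astype(int).reshape(-1,1,2)],True,col,1)
cv2.imwrite("pics/w2o.png",cv2.resize(im[160:310,150:350],None,fx=4,fy=4,interpolation=cv2.INTER_NEAREST))
E
```

```text
[204.12146419 187.84252185] [301.24093407 278.09478335] [207.41438464 183.02687828] [297.73823767 267.62368914]
[204.33550028 192.76409288] [301.01448166 282.19974254] [207.59956853 187.61240565] [297.54229907 271.49707767]
0.59 [203.9, 184.9, 97.8, 96.4]
```

View pics/w2o.png

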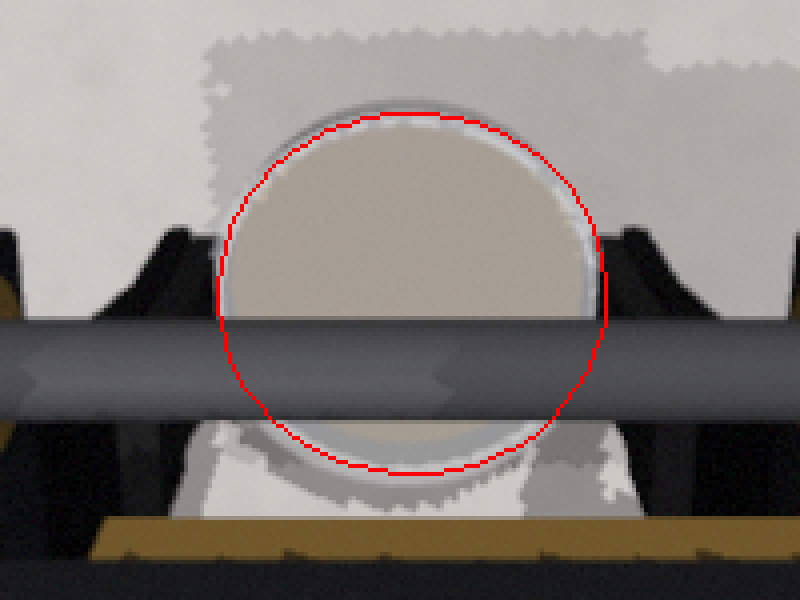

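Call:
step_arm([
  [[0,0,0],[0,0,-0.03],255],
  [[0,0,0],[0,0,-0.08],255],
  [[0,0,0],[0,0,-0.13],255],
  [[0,0,0],[-0.02,0.01,-0.18],255],
  [[0,0,0],[-0.06,0.03,-0.18],255],
  [[0,0,0],[-0.11,0.055,-0.18],255],
  [[0,0,0],[-0.16,0.08,-0.18],255],
  [[0,0,0],[-0.193,0.095,-0.18],255],
  [[0,0,0],[-0.193,0.095,-0.18],255],
  [[0,0,0],[-0.193,0.095,-0.18],255],
])

```text
time: 5.5
position: [0.6155, -0.1824, 0.199]
tool_rot: [-1.593, -2.706, -0.0]
ft_force: [0.8, -0.5, -0.1]
grip_width: 0.661
```

```bash
python3 - <<'E'
from h import *
s=ctrl.get_state(); print(s["time"],s["position"],s["grip_width"]*87,s["ft_force"],s["qd"].round(3))
C=cam("wrist")
im=ctrl.get_image("wrist"); cv2.imwrite("pics/w3.png",im[:,:,::-1])
for k,g in(("petri_pale",(.005,.03,.013)),("petri_cream",(.194,.03,.013)),("transfer_plate",(0,.045,.005)),("stain_bottle",(0,.018,.082))):
  for d in ctrl.cut_out("wrist",k)[:2]:
    p,a1,a2=fitdisc(d["pixels"],C,*g); print(k,d["score"],d["rect"],p,a1,a2)
E
```

```text
5.5 [ 0.61549074 -0.18241639  0.19903398] 57.525422571573735 [ 0.81360934 -0.4686245  -0.08395335] [-0.002 -0.028 -0.01   0.013  0.001 -0.002 -0.001]
petri_pale 0.75 [226.1, 121.4, 51.1, 53.6] [ 0.59608863 -0.1474572 ] 2051 1972.8016449980205
petri_cream 0.7 [131.1, 81.3, 55.1, 51.4] [ 0.53792643 -0.14207225] 2263 12140.907796751082
petri_cream 0.61 [262.2, 0.0, 249.8, 140.8] [ 0.63195252 -0.06302513] 22222 14492.213509490122
transfer_plate 0.64 [218.7, 111.4, 69.7, 69.2] [ 0.59769168 -0.14824967] 2026 4108.652197215182
stain_bottle 0.67 [305.7, 173.7, 40.3, 39.5] [ 0.68926866 -0.14915898] 1105 1554.1127685445827
```

View pics/w3.png

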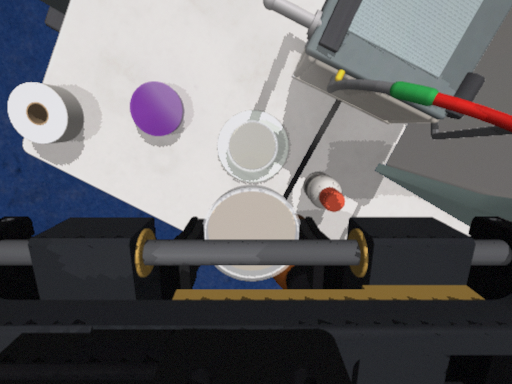

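```bash
python3 - <<'E'
from h import *
C=cam("wrist")
im0=cv2.imread("pics/w3.png"); S=6;x0,y0=200,95
im=cv2.resize(im0[y0:y0+95,x0:x0+110],None,fx=S,fy=S,interpolation=cv2.INTER_CUBIC)
def draw(q,col): cv2.polylines(im,[(((q-[x0,y0]+.5)*S)).round().astype(int).reshape(-1,1,2)],True,col,1)
c=(.5963,-.1476)
draw(proj(cyl(*c,.005,.03,.013),C)[60:],(0,0,255)); draw(proj(cyl(*c,.0,.045,.005),C)[60:],(255,0,0))
cv2.imwrite("pics/w3o.png",im)
K=C[0]
for n,uv,z in(("pin",(340,75),.105),("green mid",(413,93),.105+.1*np.sin(.79)),("cabinet fr corner top",(300,70),.1)): print(n,onplane(uv,C,z))
E
```

```text
pin [ 0.62848211 -0.05486592  0.105     ]
green mid [ 0.65885871 -0.06201986  0.17603533]
cabinet fr corner top [ 0.59758599 -0.06663944  0.1       ]
```

View pics/w3o.png

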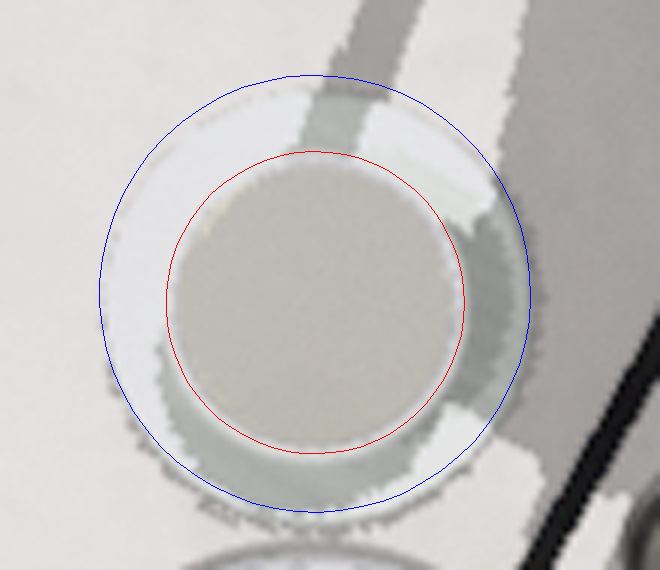

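Call:
step_arm([
  [[0,0,0],[0.02,0,0.0],255],
  [[0,0,0],[0.04,0,0.01],255],
  [[0,0,0],[0.04,0,0.05],255],
  [[0,0,0],[0.04,0,0.09],255],
  [[0,0,0],[0.04,0,0.12],255],
  [[0,0,0],[0.04,0,0.14],255],
  [[0,0,0],[0.04,0,0.15],255],
  [[0,0,0],[0.04,0,0.155],255],
  [[0,0,0],[0.04,0,0.155],255],
  [[0,0,0],[0.04,0,0.155],255],
])

```text
time: 7.0
position: [0.5973, -0.1486, 0.0455]
tool_rot: [1.594, 2.705, 0.0]
ft_force: [-0.1, -0.8, -0.7]
grip_width: 0.663
```

```bash
python3 - <<'E'
from h import *
s=ctrl.get_state(); print(s["time"],s["position"],s["grip_width"]*87,s["ft_force"],s["qd"].round(3))
C=cam("wrist")
im=ctrl.get_image("wrist"); cv2.imwrite("pics/w4.png",im[:,:,::-1])
im=ctrl.get_image("scene"); cv2.imwrite("pics/s4.png",cv2.resize(im[110:260,180:380,::-1],None,fx=4,fy=4,interpolation=cv2.INTER_CUBIC))
im=cv2.imread("pics/w4.png");S=4;x0,y0=150,160
im=cv2.resize(im[160:310,150:350],None,fx=S,fy=S,interpolation=cv2.INTER_CUBIC)
c=(.5967,-.1484)
for p in (proj(cyl(*c,.005,.03,.013),C)[60:],proj(cyl(*c,0,.045,.005),C)[60:]):
  cv2.polylines(im,[(((p-[x0,y0]+.5)*S)).round().astype(int).reshape(-1,1,2)],True,(0,0,255),1)
cv2.imwrite("pics/w4o.png",im)
E
```

```text
7.0 [ 0.59734985 -0.1485989   0.04545243] 57.66662655952687 [-0.12783934 -0.76399447 -0.65898816] [ 0.    -0.001 -0.     0.002  0.     0.001 -0.   ]
```

View pics/w4o.png

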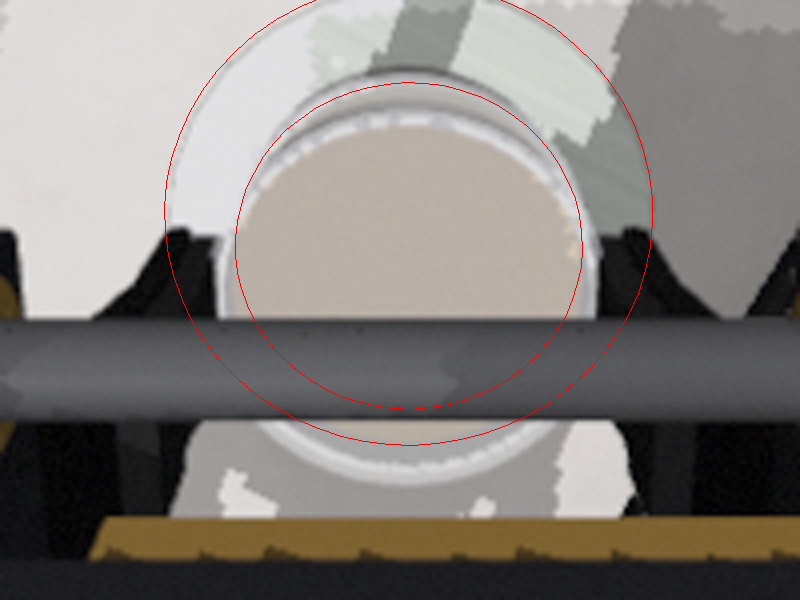

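View pics/s4.png

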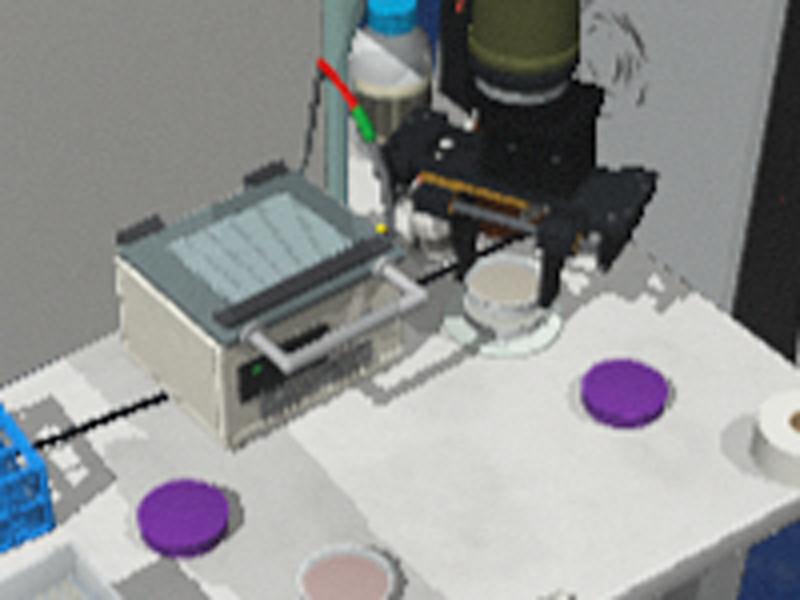

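Call:
step_arm([
  [[0,0,0],[0.0005,-0.0004,0.003],255],
  [[0,0,0],[0.0005,-0.0004,0.0055],255],
  [[0,0,0],[0.0005,-0.0004,0.007],255],
  [[0,0,0],[0.0005,-0.0004,0.007],255],
  [[0,0,0],[0.0005,-0.0004,0.007],255],
  [[0,0,0],[0.0005,-0.0004,0.007],30],
  [[0,0,0],[0.0005,-0.0004,0.007],30],
  [[0,0,0],[0.0005,-0.0004,0.007],30],
  [[0,0,0],[0.0005,-0.0004,-0.02],30],
  [[0,0,0],[0.0005,-0.0004,-0.06],30],
])

```text
time: 8.35
position: [0.5949, -0.148, 0.1037]
tool_rot: [-1.593, -2.704, 0.001]
ft_force: [-0.7, -0.3, 0.1]
grip_width: 0.88
```

Call:
step_arm([
  [[0,0,0],[0,0,-0.05],0],
  [[0,0,0],[0.02,0,-0.085],0],
  [[0,0,0],[0.075,-0.005,-0.085],0],
  [[0,0,0],[0.135,-0.009,-0.085],0],
  [[0,0,0],[0.195,-0.013,-0.085],0],
  [[0,0,0],[0.25,-0.017,-0.085],0],
  [[0,0,0],[0.297,-0.02,-0.06],0],
  [[0,0,0],[0.297,-0.02,-0.01],0],
  [[0,0,0],[0.297,-0.02,0.045],0],
  [[0,0,0],[0.297,-0.02,0.055],0],
])

```text
time: 9.6
position: [0.4316, 0.1017, 0.0468]
tool_rot: [-1.59, -2.703, 0.005]
ft_force: [-0.9, -0.3, 0.1]
grip_width: 1.004
```

```bash
python3 - <<'E'
from h import *
ctrl.get_image("top")
s=ctrl.get_state(); print(s["time"],s["position"],s["grip_width"]*87,s["ft_force"],s["qd"].round(3))
C=cam("wrist")
im=ctrl.get_image("wrist"); cv2.imwrite("pics/w5.png",im[:,:,::-1])
im=ctrl.get_image("scene"); cv2.imwrite("pics/s5.png",cv2.resize(im[110:260,180:380,::-1],None,fx=4,fy=4,interpolation=cv2.INTER_CUBIC))
im=cv2.imread("pics/w5.png");S=4;x0,y0=150,160
im=cv2.resize(im[160:310,150:350],None,fx=S,fy=S,interpolation=cv2.INTER_CUBIC)
c=s["position"][:2]
for p in (proj(cyl(*c,.0,.03,.013),C)[60:],):
  cv2.polylines(im,[(((p-[x0,y0]+.5)*S)).round().astype(int).reshape(-1,1,2)],True,(0,0,255),1)
cv2.imwrite("pics/w5o.png",im)
E
```

```text
9.65 [0.43271761 0.10175776 0.04757984] 87.00983977896695 [-0.5853517   0.17163712  0.16060058] [ 0.013 -0.05  -0.001 -0.047 -0.031  0.038  0.028]
```

View pics/w5o.png

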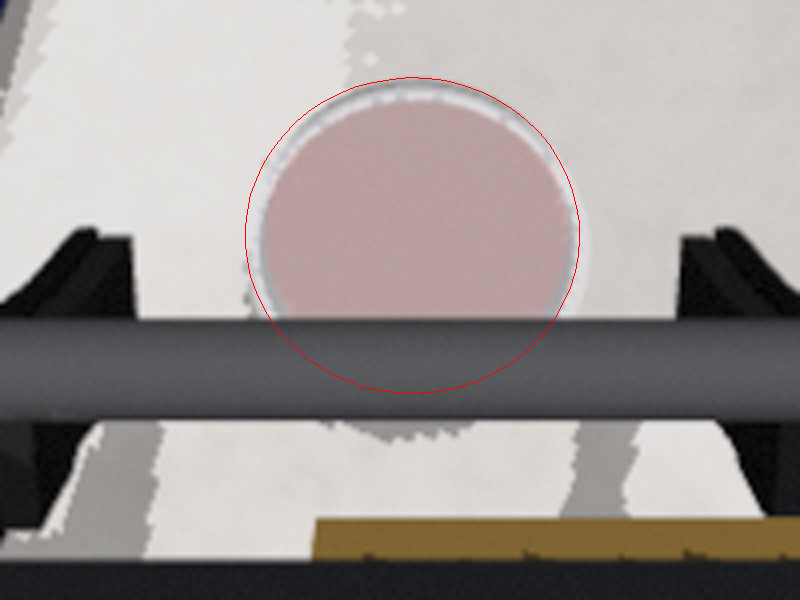

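View pics/s5.png

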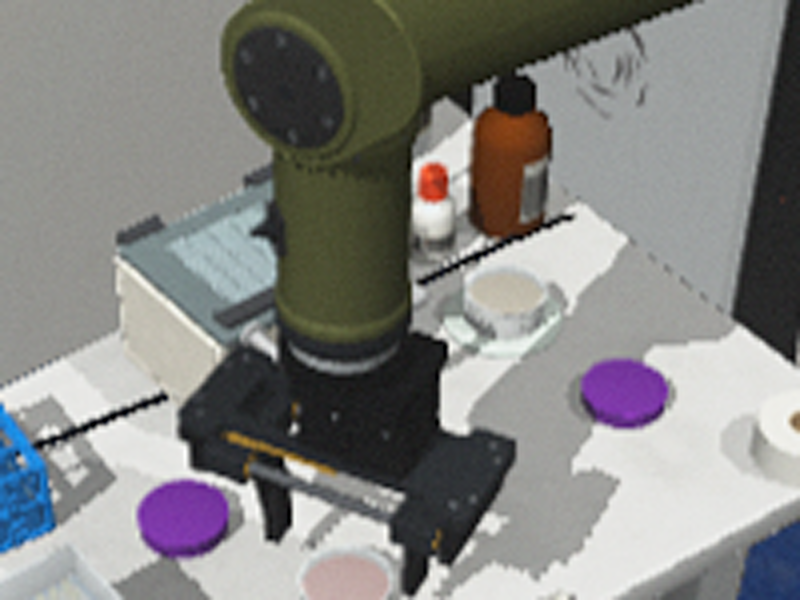

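```bash
python3 - <<'E'
from h import *
s=ctrl.get_state(); print(s["time"],s["position"],s["qd"].round(3))
C=cam("wrist")
im=ctrl.get_image("wrist"); cv2.imwrite("pics/w6.png",im[:,:,::-1])
im=cv2.imread("pics/w6.png");S=4;x0,y0=150,160
im=cv2.resize(im[160:310,150:350],None,fx=S,fy=S,interpolation=cv2.INTER_CUBIC)
c=s["position"][:2]
for k,col in ((0,(0,0,255)),(-.0025,(0,160,0))):
  p=proj(cyl(c[0]-.485*k,c[1]+.875*k,.0,.03,.013),C)[60:]
  cv2.polylines(im,[(((p-[x0,y0]+.5)*S)).round().astype(int).reshape(-1,1,2)],True,col,1)
cv2.imwrite("pics/w6o.png",im)
E
```

```text
9.75 [0.43551305 0.10211077 0.05055715] [ 0.004 -0.027 -0.002 -0.023 -0.002 -0.001 -0.001]
```

View pics/w6o.png

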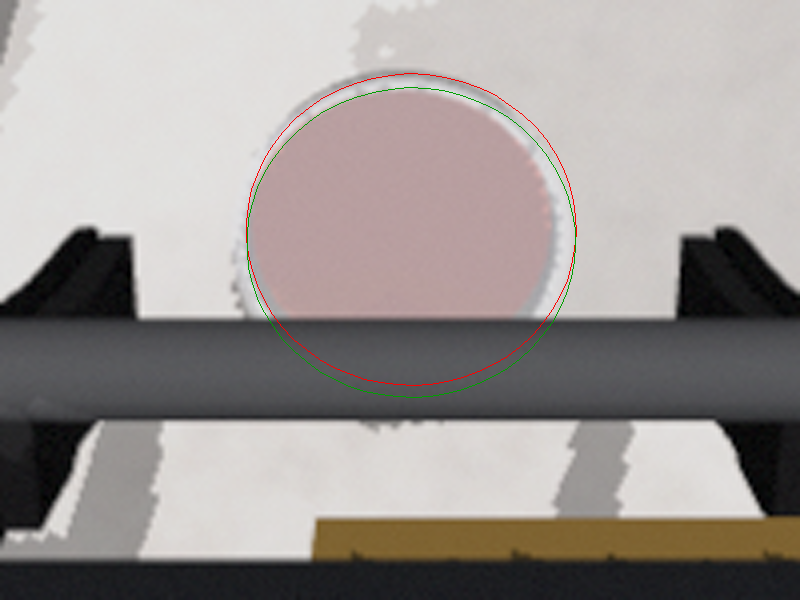

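Call:
step_arm([
  [[0,0,0],[-0.0014,-0.0015,0.012],0],
  [[0,0,0],[-0.0014,-0.0015,0.024],0],
  [[0,0,0],[-0.0014,-0.0015,0.03],0],
  [[0,0,0],[-0.0014,-0.0015,0.03],0],
  [[0,0,0],[-0.0014,-0.0015,0.03],0],
  [[0,0,0],[-0.0014,-0.0015,0.03],255],
  [[0,0,0],[-0.0014,-0.0015,0.03],255],
  [[0,0,0],[-0.0014,-0.0015,0.03],255],
  [[0,0,0],[-0.0014,-0.0015,0.03],255],
  [[0,0,0],[-0.0014,-0.0015,0.03],255],
], squeeze=12)

```text
time: 11.05
position: [0.4341, 0.0999, 0.0196]
tool_rot: [1.595, 2.707, -0.0]
ft_force: [0.2, 0.1, 0.5]
grip_width: 0.663
```

```bash
python3 - <<'E'
from h import *
s=ctrl.get_state(); print(s["time"],s["position"],s["grip_width"]*87,s["ft_force"])
C=cam("wrist")
im=ctrl.get_image("wrist"); cv2.imwrite("pics/w7.png",im[:,:,::-1])
im=cv2.imread("pics/w7.png");S=4;x0,y0=150,160
im=cv2.resize(im[160:310,150:350],None,fx=S,fy=S,interpolation=cv2.INTER_CUBIC)
c=s["position"][:2]
p=proj(cyl(c[0],c[1],.0,.03,.013),C)[60:]
cv2.polylines(im,[(((p-[x0,y0]+.5)*S)).round().astype(int).reshape(-1,1,2)],True,(0,0,255),1)
w2=cv2.resize(cv2.imread("pics/w2.png")[160:310,150:350],None,fx=S,fy=S,interpolation=cv2.INTER_CUBIC)
cv2.imwrite("pics/w7o.png",np.vstack([im[50:350],w2[50:350]]))
E
```

```text
11.05 [0.43407767 0.09986867 0.01960552] 57.65655070227117 [0.15947631 0.05056539 0.46606715]
```

View pics/w7o.png

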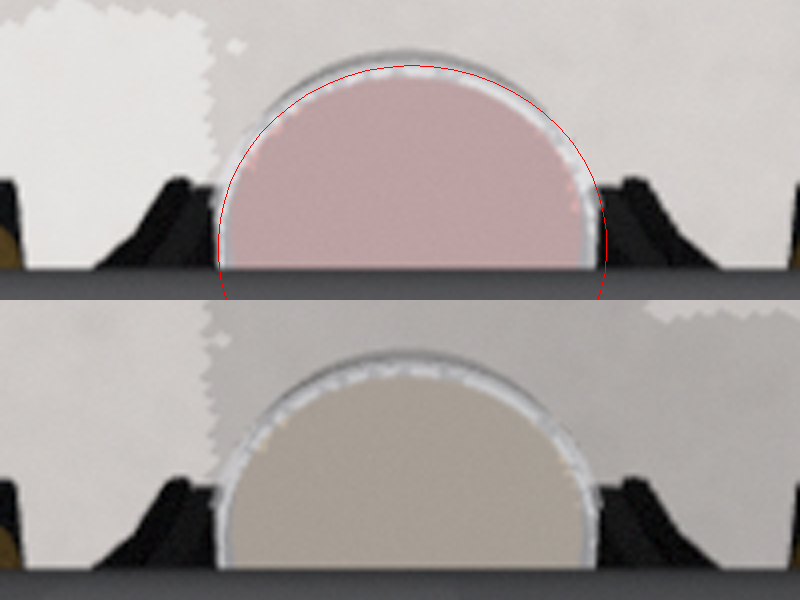

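Call:
step_arm([
  [[0,0,0],[0,0,-0.04],255],
  [[0,0,0],[0,0,-0.095],255],
  [[0,0,0],[0,0,-0.15],255],
  [[0,0,0],[-0.02,0.001,-0.18],255],
  [[0,0,0],[-0.075,0.005,-0.18],255],
  [[0,0,0],[-0.135,0.009,-0.18],255],
  [[0,0,0],[-0.195,0.014,-0.18],255],
  [[0,0,0],[-0.25,0.018,-0.18],255],
  [[0,0,0],[-0.2956,0.0215,-0.18],255],
  [[0,0,0],[-0.2956,0.0215,-0.17],255],
])

```text
time: 12.35
position: [0.5971, -0.153, 0.1887]
tool_rot: [1.603, 2.701, -0.0]
ft_force: [0.1, 0.3, -0.5]
grip_width: 0.667
```

Call:
step_arm([
  [[0,0,0],[0,0,0.03],255],
  [[0,0,0],[0,0,0.07],255],
  [[0,0,0],[0,0,0.1],255],
  [[0,0,0],[0,0,0.12],255],
  [[0,0,0],[0,0,0.13],255],
  [[0,0,0],[0,0,0.13],255],
  [[0,0,0],[0,0,0.13],255],
  [[0,0,0],[0,0,0.13],255],
  [[0,0,0],[0,0,0.13],255],
  [[0,0,0],[0,0,0.13],255],
])

```text
time: 13.6
position: [0.5962, -0.1483, 0.0598]
tool_rot: [1.595, 2.706, -0.0]
ft_force: [-0.4, -0.4, -0.9]
grip_width: 0.662
```

```bash
python3 - <<'E'
from h import *
s=ctrl.get_state(); print(s["time"],s["position"],s["grip_width"]*87,s["ft_force"],s["qd"].round(3))
C=cam("wrist")
im=ctrl.get_image("wrist"); cv2.imwrite("pics/w8.png",im[:,:,::-1])
im=cv2.imread("pics/w8.png");S=4;x0,y0=150,160
im=cv2.resize(im[160:310,150:350],None,fx=S,fy=S,interpolation=cv2.INTER_CUBIC)
c=s["position"][:2]
for z,col in((.031,(0,0,255)),(.018,(255,0,0))):
  p=proj(cyl(c[0],c[1],.0,.03,z),C)[60:]
  cv2.polylines(im,[(((p-[x0,y0]+.5)*S)).round().astype(int).reshape(-1,1,2)],True,col,1)
cv2.imwrite("pics/w8o.png",im)
E
```

```text
13.6 [ 0.59621202 -0.14831679  0.05980148] 57.555634562101325 [-0.41450351 -0.41380139 -0.91114527] [ 0.     0.003 -0.002  0.003  0.001 -0.002 -0.   ]
```

View pics/w8o.png

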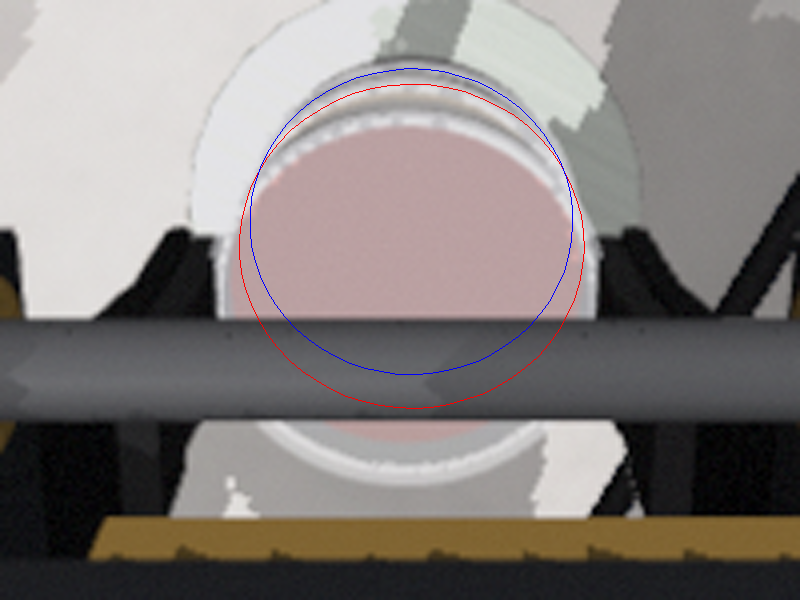

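Call:
step_arm([
  [[0,0,0],[0,0,0.004],255],
  [[0,0,0],[0,0,0.007],255],
  [[0,0,0],[0,0,0.0085],255],
  [[0,0,0],[0,0,0.0085],255],
  [[0,0,0],[0,0,0.0085],255],
  [[0,0,0],[0,0,0.0085],30],
  [[0,0,0],[0,0,0.0085],30],
  [[0,0,0],[0,0,0.0085],30],
  [[0,0,0],[0,0,-0.02],30],
  [[0,0,0],[0,0,-0.07],30],
])

```text
time: 14.9
position: [0.5945, -0.1481, 0.1283]
tool_rot: [-1.592, -2.703, 0.001]
ft_force: [1.1, -1.5, -0.3]
grip_width: 0.88
```

Call:
step_arm([
  [[0,0,0],[0,0,-0.05],30],
  [[0,0,0],[0.01,0,-0.1],30],
  [[0,0,0.15],[0.05,-0.001,-0.1],60],
  [[0,0,0.3],[0.09,-0.002,-0.1],100],
  [[0,0,0.447],[0.113,-0.002,-0.1],167],
  [[0,0,0.447],[0.113,-0.002,-0.1],167],
  [[0,0,0.447],[0.113,-0.002,-0.1],167],
  [[0,0,0.447],[0.113,-0.002,-0.1],167],
  [[0,0,0.447],[0.113,-0.002,-0.1],167],
  [[0,0,0.447],[0.113,-0.002,-0.1],167],
])

```text
time: 16.15
position: [0.5397, -0.0508, 0.2294]
tool_rot: [-2.155, -2.285, 0.0]
ft_force: [-0.0, 0.6, 0.0]
grip_width: 0.348
```

```bash
python3 - <<'E'
from h import *
s=ctrl.get_state(); print(s["time"],s["position"],Ro.from_rotvec(s["tool_rot"]).as_matrix().round(4).tolist(),s["grip_width"]*87,s["qd"].round(3))
C=cam("wrist"); np.savez("c9.npz",K=C[0],r=C[1],t=C[2])
im=ctrl.get_image("wrist"); cv2.imwrite("pics/w9.png",im[:,:,::-1])
im=ctrl.get_image("top"); cv2.imwrite("pics/t9.png",im[:,:,::-1])
im=ctrl.get_image("scene"); cv2.imwrite("pics/s9.png",cv2.resize(im[110:260,180:380,::-1],None,fx=4,fy=4,interpolation=cv2.INTER_CUBIC))
E
```

```text
16.15 [ 0.53968481 -0.05077737  0.22935349] [[-0.0587, 0.9983, -0.0003], [0.9983, 0.0587, 0.0002], [0.0003, -0.0003, -1.0]] 30.246514856173523 [-0.002 -0.002 -0.003  0.001  0.     0.    -0.001]
```

View pics/w9.png

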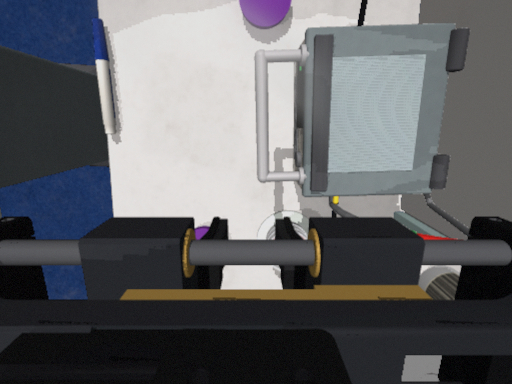

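View pics/s9.png

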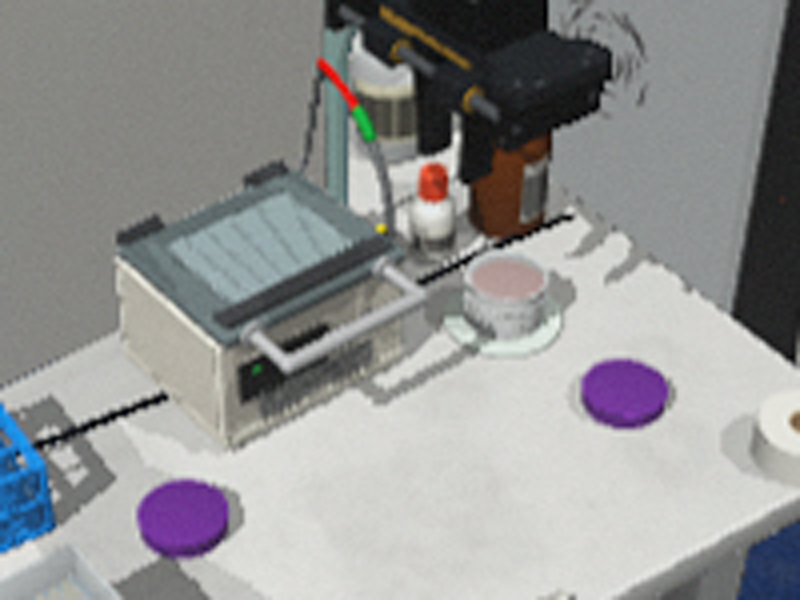

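```bash
python3 - <<'E'
from h import *
d=np.load("c9.npz"); C=(d["K"],d["r"],d["t"])
for n,uv,z in [("barL",(262,56),.106),("barR",(264,177),.106),("bar mid",(263,116),.106),("pin",(335,199),.105),("hatch FL",(302,32),.107),("FR",(303,196),.107),("RL",(447,26),.107),("RR",(437,192),.107)]: print(n,onplane(uv,C,z).round(4))
print(proj([[.5416,.0215,.106],[.7163,.0318,.105]],C))
E
```

```text
barL [0.5419 0.0757 0.106 ]
barR [ 0.5517 -0.0368  0.106 ]
bar mid [0.5465 0.0229 0.106 ]
pin [ 0.6277 -0.0561  0.105 ]
hatch FL [0.5763 0.0971 0.107 ]
FR [ 0.5935 -0.0543  0.107 ]
RL [0.7047 0.1095 0.107 ]
RR [ 0.7312 -0.0419  0.107 ]
[[257.80319932 117.24104999]
 [438.10748878 117.22836016]]
```

Call:
step_arm([
  [[0,0,-0.031],[0.035,0.0108,0.0],167],
  [[0,0,-0.031],[0.069,0.0108,0.03],167],
  [[0,0,-0.031],[0.069,0.0108,0.07],167],
  [[0,0,-0.031],[0.069,0.0108,0.09],167],
  [[0,0,-0.031],[0.069,0.0108,0.09],167],
  [[0,0,-0.031],[0.069,0.0108,0.1],167],
  [[0,0,-0.031],[0.069,0.0108,0.112],167],
  [[0,0,-0.031],[0.069,0.0108,0.123],167],
  [[0,0,-0.031],[0.069,0.0108,0.123],167],
  [[0,0,-0.031],[0.069,0.0108,0.123],167],
], squeeze=15)

```text
time: 17.55
position: [0.5465, 0.0192, 0.1067]
tool_rot: [2.119, 2.319, 0.0]
ft_force: [-0.1, 0.8, 1.1]
grip_width: 0.346
```

```bash
python3 - <<'E'
from h import *
s=ctrl.get_state(); print(s["time"],s["position"],s["grip_width"]*87,s["ft_force"],s["qd"].round(3))
im=ctrl.get_image("wrist"); cv2.imwrite("pics/w10.png",im[:,:,::-1])
im=ctrl.get_image("scene"); cv2.imwrite("pics/s10.png",cv2.resize(im[90:240,180:380,::-1],None,fx=4,fy=4,interpolation=cv2.INTER_CUBIC))
E
```

```text
17.55 [0.54646944 0.01919364 0.10669274] 30.059233970003245 [-0.11290305  0.82362312  1.06862083] [ 0.    -0.007 -0.002 -0.007 -0.001  0.001 -0.001]
```

View pics/w10.png

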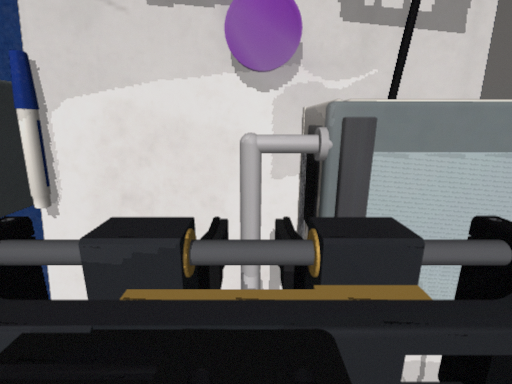

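View pics/s10.png

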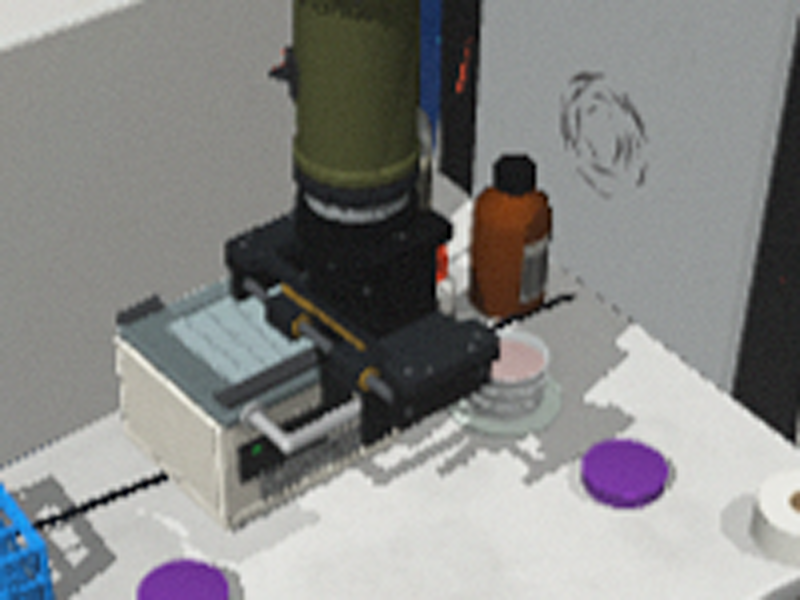

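Call:
step_arm([
  [[0,0,0],[0,0,0],255],
  [[0,0,0],[0,0,0],255],
  [[0,0,0],[0,0,0],255],
  [[0,0,0],[0,0,0],255],
  [[0,0,0],[0.0,0.0002,-0.007],255],
  [[0,0,0],[0,0.0006,-0.0145],255],
  [[0,0,0],[0,0.0012,-0.02],255],
  [[0,0,0],[0,0.002,-0.0262],255],
  [[0,0,0],[0,0.002,-0.0262],255],
  [[0,0,0],[0,0.002,-0.0262],255],
], squeeze=15)

```text
time: 18.9
position: [0.5478, 0.0192, 0.1325]
tool_rot: [-2.119, -2.319, 0.001]
ft_force: [-2.1, -1.1, -1.9]
grip_width: 0.129
```

```bash
python3 - <<'E'
from h import *
s=ctrl.get_state(); print(s["time"],s["position"],s["grip_width"]*87,s["ft_force"],s["torque"],s["qd"].round(3))
im=ctrl.get_image("scene"); cv2.imwrite("pics/s11.png",cv2.resize(im[90:240,180:380,::-1],None,fx=4,fy=4,interpolation=cv2.INTER_CUBIC))
E
```

```text
18.9 [0.54783921 0.01921084 0.13248674] 11.185510653235758 [-2.08829379 -1.12611452 -1.91033497] [-0.14189495  0.6116691  -0.03417071] [ 0.001  0.004 -0.001  0.     0.    -0.002  0.002]
```

View pics/s11.png

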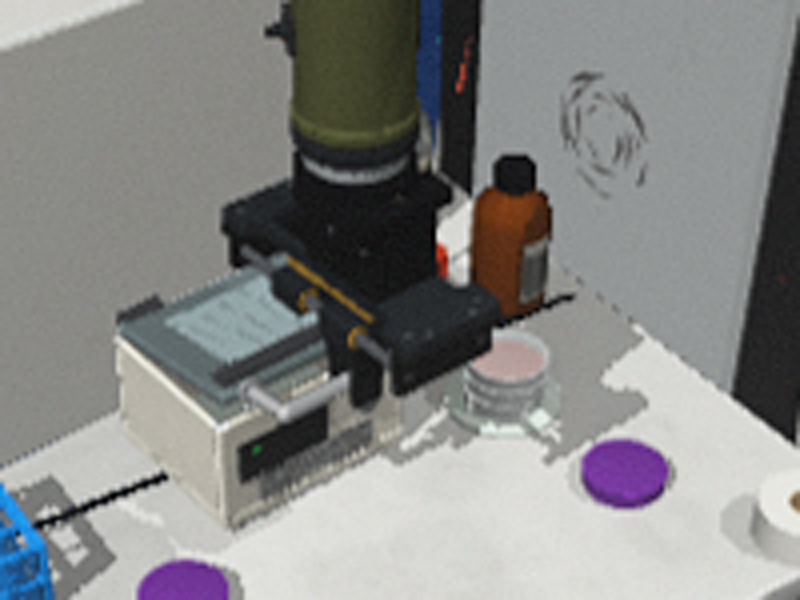

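Call:
step_arm([
  [[0,0,0],[0,0.0015,-0.0085],255],
  [[0,0,0],[0,0.0034,-0.0171],255],
  [[0,0,0],[0,0.0086,-0.0338],255],
  [[0,0,0],[0,0.0154,-0.0499],255],
  [[0,0,0],[0,0.0238,-0.0653],255],
  [[0,0,0],[0,0.0337,-0.0797],255],
  [[0,0,0],[0,0.0392,-0.0865],255],
  [[0,0,0],[0,0.045,-0.0931],255],
  [[0,0,0],[0,0.045,-0.0931],255],
  [[0,0,0],[0,0.045,-0.0931],255],
])

```text
time: 20.2
position: [0.5925, 0.0232, 0.2289]
tool_rot: [2.119, 2.319, -0.003]
ft_force: [-10.4, -0.8, 7.9]
grip_width: 0.128
```

```bash
cat > ang.py <<'E'
from h import *
import sys
s=ctrl.get_state(); p=s["position"]; print(s["time"],p,s["grip_width"]*87,s["ft_force"],s["qd"].round(3).max())
h=np.array([.7208,.0352]); u=np.array([np.cos(.09),np.sin(.09)])
a=(h-p[:2])@u; b=p[2]-.106; print("theta tcp",np.arctan2(b,a),"radius",np.hypot(a,b))
n=sys.argv[1]
im=ctrl.get_image("scene"); cv2.imwrite(f"pics/s{n}.png",cv2.resize(im[80:230,180:380,::-1],None,fx=4,fy=4,interpolation=cv2.INTER_CUBIC))
im=ctrl.get_image("wrist"); cv2.imwrite(f"pics/w{n}.png",im[:,:,::-1])
im=ctrl.get_image("top"); cv2.imwrite(f"pics/t{n}.png",cv2.resize(im[90:220,200:380,::-1],None,fx=4,fy=4,interpolation=cv2.INTER_CUBIC))
E
python3 ang.py 12
```

```text
20.2 [0.59247551 0.02316954 0.22891965] 11.10411292417044 [-10.44958203  -0.83698611   7.87046571] 0.003
theta tcp 0.7617067671566141 radius 0.1781037527847772
```

View pics/s12.png

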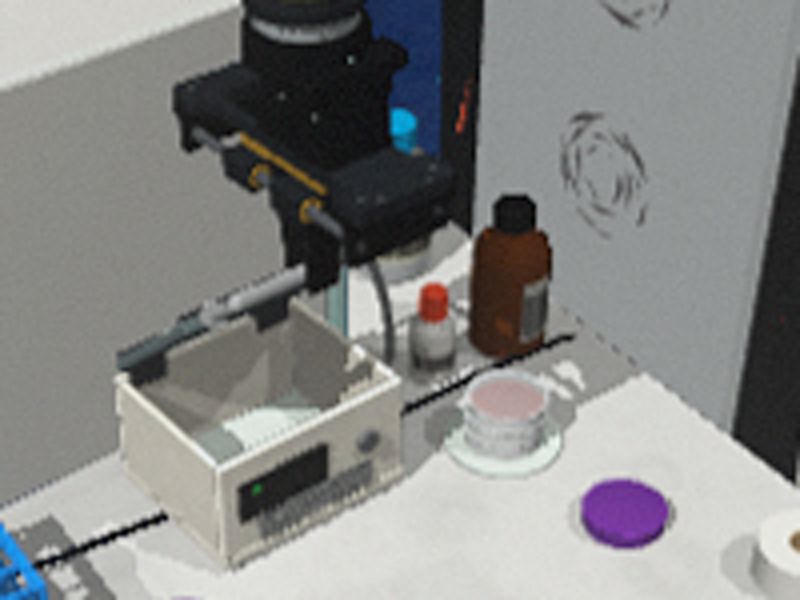

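View pics/w12.png

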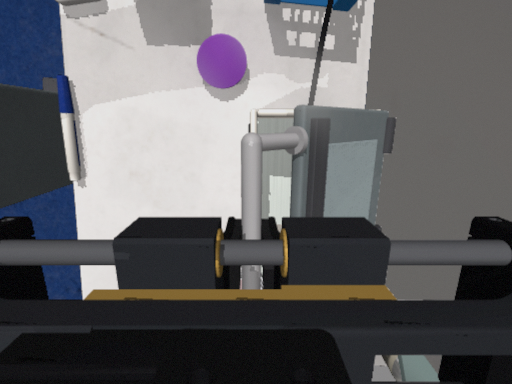

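View pics/t12.png

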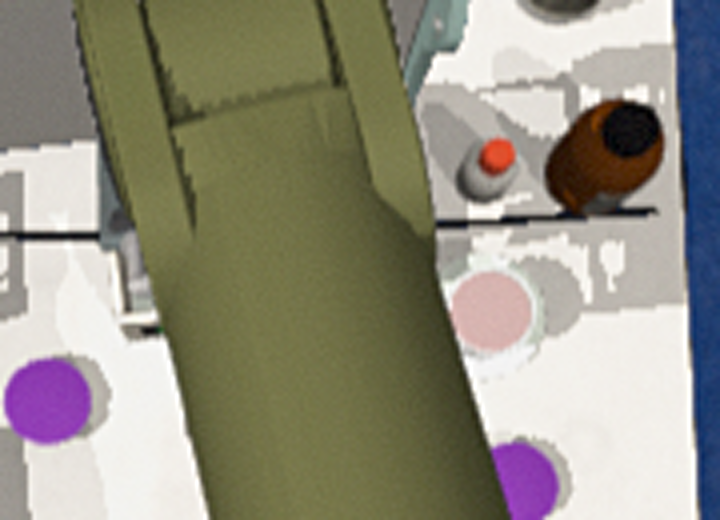

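Call:
step_arm([
  [[0,0,0],[0,0.0005,-0.003],255],
  [[0,0,0],[0,0.0015,-0.0049],255],
  [[0,0,0],[0,0.0066,-0.0098],255],
  [[0,0,0],[0,0.0119,-0.0146],255],
  [[0,0,0],[0,0.0174,-0.0191],255],
  [[0,0,0],[0,0.023,-0.0235],255],
  [[0,0,0],[0,0.0274,-0.0265],255],
  [[0,0,0],[0,0.0318,-0.0295],255],
  [[0,0,0],[0,0.0318,-0.0295],255],
  [[0,0,0],[0,0.0318,-0.0295],255],
])

```text
time: 21.6
position: [0.6258, 0.0261, 0.2567]
tool_rot: [2.118, 2.318, 0.002]
ft_force: [-3.2, -1.3, 5.1]
grip_width: 0.136
```

```bash
python3 ang.py 13
```

```text
21.6 [0.62579846 0.02612435 0.25668298] 11.790543116856929 [-3.21835606 -1.3469598   5.10915756] 0.003
theta tcp 1.0062260372660252 radius 0.17836134778050203
```

View pics/s13.png

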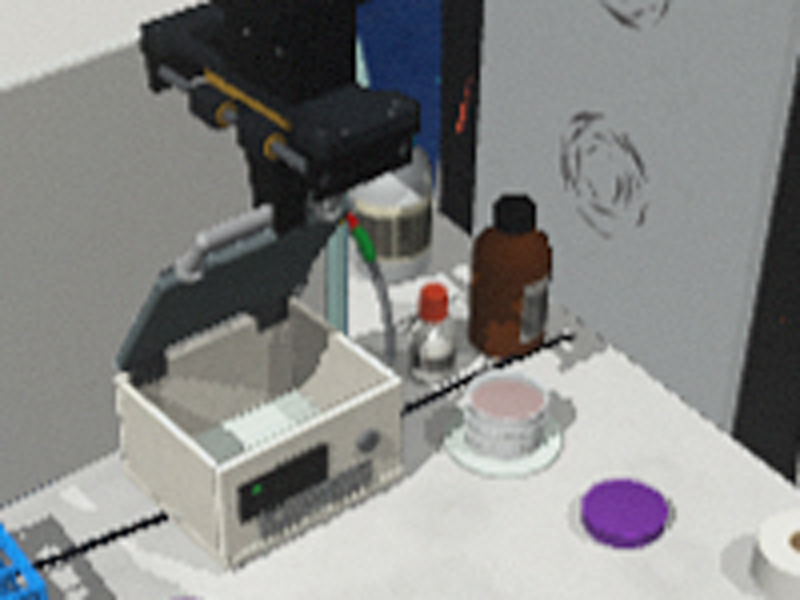

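View pics/w13.png

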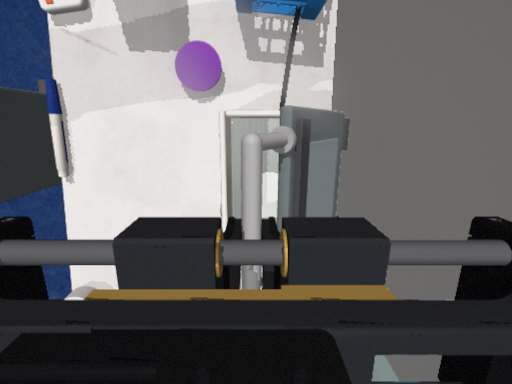

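```bash
python3 - <<'E'
from h import *
C=cam("scene")
h=np.array([.7208,.0352]);psi=.09
u=np.array([np.cos(psi),np.sin(psi)]);v=np.array([-u[1],u[0]])
def P(th,r,l,off=0): 
    q=h-r*np.cos(th)*u+l*v; return [*q,.105+r*np.sin(th)+off]
def z(p): return ((p-[180,80])*4).round(0).tolist()
for th in(0,.7,.75,.8,.95,1.0,1.05): print(th,"bar end",z(proj([P(th,.175,.056)],C)[0]),"pin",z(proj([P(th,.1,-.091)],C)[0]))
print([ (th,z(proj([P(th,.1,-.091)],C)[0])) for th in(0,.7,.88,.91)])
E
```

```text
0 bar end [290.0, 480.0] pin [391.0, 341.0]
0.7 bar end [245.0, 310.0] pin [370.0, 251.0]
0.75 bar end [239.0, 297.0] pin [367.0, 245.0]
0.8 bar end [233.0, 285.0] pin [364.0, 238.0]
0.95 bar end [212.0, 248.0] pin [354.0, 220.0]
1.0 bar end [205.0, 236.0] pin [350.0, 214.0]
1.05 bar end [198.0, 225.0] pin [346.0, 208.0]
[(0, [391.0, 341.0]), (0.7, [370.0, 251.0]), (0.88, [359.0, 228.0]), (0.91, [357.0, 224.0])]
```

```bash
python3 - <<'E'
from h import *
C=cam("scene")
h=np.array([.7208,.0352]);psi=.09
u=np.array([np.cos(psi),np.sin(psi)]);v=np.array([-u[1],u[0]])
def P(th,r,l,off=0): 
    q=h-r*np.cos(th)*u+l*v; return [*q,.105+r*np.sin(th)+off]
outs=[]
for f,ths in(("12",(.70,.76,.82)),("13",(.9,.95,1.0))):
    im=cv2.imread(f"pics/s{f}.png")
    for th,col in zip(ths,((255,0,0),(0,200,0),(0,0,255))):
        for r,l0,l1 in((.175,.056,-.056),(.135,.08,-.08)):
            p=((proj([P(th,r,l0),P(th,r,l1)],C)-[180,80]+.5)*4).astype(int); cv2.line(im,tuple(map(int,p[0])),tuple(map(int,p[1])),col,1)
        p=((proj([P(th,.1,-.091)],C)[0]-[180,80]+.5)*4).astype(int); cv2.circle(im,tuple(map(int,p)),4,col,1)
    outs.append(cv2.resize(im[150:400,80:480],None,fx=1.5,fy=1.2))
cv2.imwrite("pics/ov.png",np.vstack(outs))
E
```

```text
(no output)
```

View pics/ov.png

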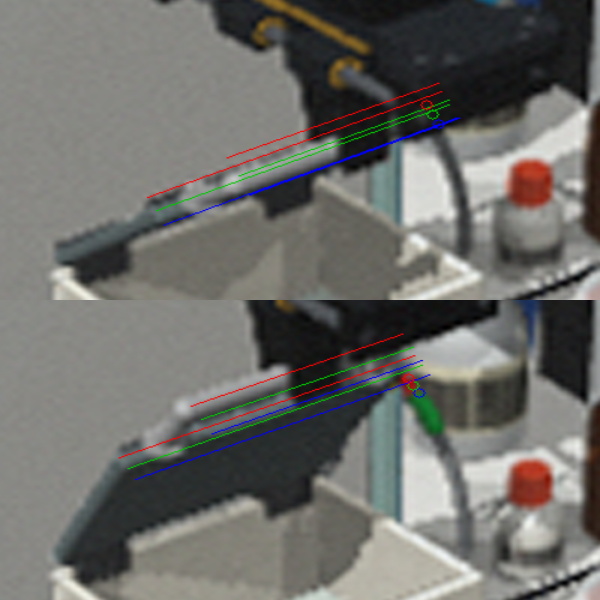

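Call:
step_arm([
  [[0,0,0],[0,-0.0036,0.0025],255],
  [[0,0,0],[0,-0.0073,0.005],255],
  [[0,0,0],[0,-0.0109,0.0077],255],
  [[0,0,0],[0,-0.0144,0.0104],255],
  [[0,0,0],[0,-0.0179,0.0132],255],
  [[0,0,0],[0,-0.0213,0.0161],255],
  [[0,0,0],[0,-0.0252,0.0197],255],
  [[0,0,0],[0,-0.0278,0.0221],255],
  [[0,0,0],[0,-0.0278,0.0221],255],
  [[0,0,0],[0,-0.0278,0.0221],255],
])

```text
time: 23.0
position: [0.5974, 0.0236, 0.233]
tool_rot: [2.119, 2.319, 0.001]
ft_force: [1.5, -2.1, -1.2]
grip_width: 0.13
```

```bash
python3 ang.py 14; python3 - <<'E'
from h import *
C=cam("scene")
h=np.array([.7208,.0352]);psi=.09
u=np.array([np.cos(psi),np.sin(psi)]);v=np.array([-u[1],u[0]])
def P(th,r,l,off=0): 
    q=h-r*np.cos(th)*u+l*v; return [*q,.105+r*np.sin(th)+off]
im=cv2.imread("pics/s14.png")
for th,col in zip((.75,.8,.85),((255,0,0),(0,200,0),(0,0,255))):
    for r,l0,l1 in((.175,.056,-.056),(.135,.08,-.08)):
        p=((proj([P(th,r,l0),P(th,r,l1)],C)-[180,80]+.5)*4).astype(int); cv2.line(im,tuple(map(int,p[0])),tuple(map(int,p[1])),col,1)
    p=((proj([P(th,.1,-.091)],C)[0]-[180,80]+.5)*4).astype(int); cv2.circle(im,tuple(map(int,p)),4,col,1)
cv2.imwrite("pics/ov14.png",cv2.resize(im[150:550,80:600],None,fx=1.5,fy=1.5))
E
```

```text
23.0 [0.59738447 0.02363528 0.23295513] 11.311669296407795 [ 1.45572917 -2.14055414 -1.21637661] 0.002
theta tcp 0.7973527572616356 radius 0.17743324931799567
```

View pics/ov14.png

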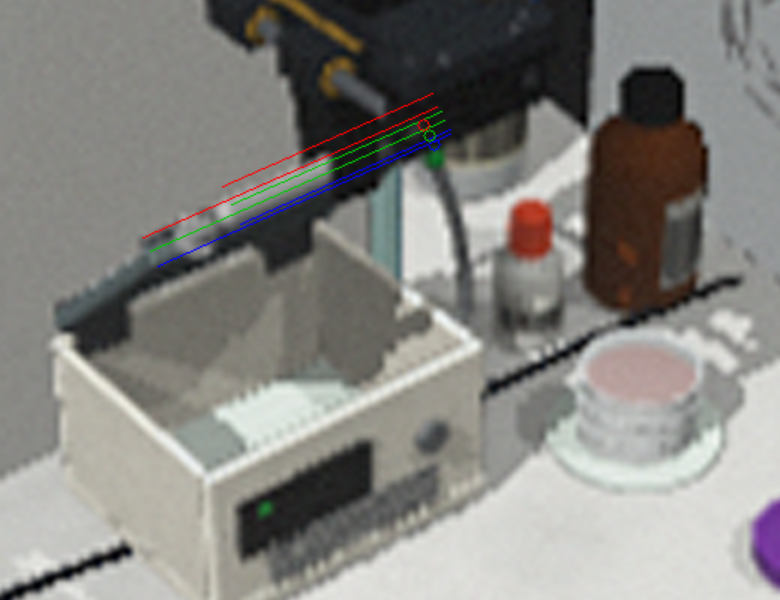

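View pics/t14.png

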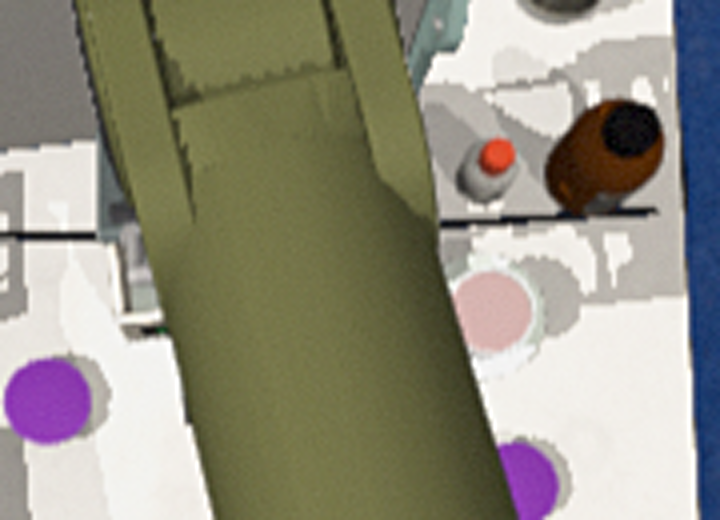

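```bash
python3 -c "
from bench import ctrl
print(ctrl.close_job()); s=ctrl.get_state(); print(s['time'],s['position'])"
```

```text
the job is handed in; nothing more can be done
None
the job is handed in; nothing more can be done
```

I built the pile on the transfer plate, worked the hatch as asked, and handed the job in at about 23 s with the hatch still held. The judge reported no verdict.

- **Pile:** The cream dish is on the pale one and the pink dish is on top, both released. The last scene picture shows the pile straight, and the hover picture before the pink release put the cream and pale rims within about 0.5 mm of each other. The top view is partly blocked by the arm, so I did not measure the finished pile after the pink release.
- **Hatch:** I raised it by its bar to about 1.0 rad, which is in the red part and well short of the 1.35 stop. I then brought it back and held it still at about 0.80 rad.
- **Hatch angle check:** The arm's own reading (0.797 rad) and an overlay of the bar on the scene picture agree on the final angle. The gripper hid the yellow pin in the last picture, so I inferred its place in the green part from the angle and did not see it.
- **Radius mismatch:** My hinge estimate was off by about 3 mm, which caused about 13 N of sideways pull while raising. I corrected the path, and the force was under 3 N at the end.
- **Other things on the bench:** I did not touch them, and the ones visible in the last pictures look unmoved.

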